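# Sweep the loose bottle caps into the open-fronted tray

## Task

Clear the black desk mat: with your fingers, sweep the three loose white screw caps along the mat and in through the open front of the wooden tray, until every cap lies wholly inside it. Only push the caps, do not pick any of them up, and leave the two standing oil bottles and the reed diffuser where they are.

Things in the scene. Friction and masses are not known exactly. Their poses are not given: they have to be found in the camera images.
- tray: Low pale-wood tray, fixed, 130 mm deep (x), 160 wide (y), walls 6 thick, 26 high on three sides, front open. Origin: middle of the open front edge, level with the mat's top. x points level from the front into the tray, z up. Clear mouth 148 mm wide; inner back face at x = 124 mm. The floor starts flush with the mat, ramps to 3 mm at x = 30 mm, then is flat. Faces the robot, turned up to 0.22 rad.
- stockbox: Black box full of capped oil bottles, fixed, 130 mm deep (x), 190 mm wide (y), 74 mm high over the bottle caps. Origin: middle of its front lower edge, x pointing from the front into the box, z up. Stands on the far part of the mat on the other side from the tray. Not part of the work; caps on its bottles stay there.
- cap0: A loose white plastic screw cap with a ribbed side, a solid disc 32 mm across and 20 mm high, about 20 g, standing flat on the black mat and free to slide. Origin at its centre, 10 mm above what it stands on; z is its axis (up). Its yaw means nothing.
- cap1: A loose white plastic screw cap with a ribbed side, a solid disc 32 mm across and 20 mm high, about 20 g, standing flat on the black mat and free to slide. Origin at its centre, 10 mm above what it stands on; z is its axis (up). Its yaw means nothing.
- cap2: A loose white plastic screw cap with a ribbed side, a solid disc 32 mm across and 20 mm high, about 20 g, standing flat on the black mat and free to slide. Origin at its centre, 10 mm above what it stands on; z is its axis (up). Its yaw means nothing.
- bottle0: A small amber oil bottle with a white screw cap on it, 28 mm across and 64 mm tall, about 50 g, standing loose on the mat. To be left alone. Origin at the centre of its underside, z up.
- bottle1: A small amber oil bottle with a white screw cap on it, 28 mm across and 64 mm tall, about 50 g, standing loose on the mat. To be left alone. Origin at the centre of its underside, z up.
- diffuser: Amber glass reed diffuser, 58 mm across, bottle 85 mm tall with white reeds up to 190 mm high, about 250 g, standing loose at the far middle of the mat. To be left alone. Origin at the centre of its underside, z up.
- mat: Black desk mat, fixed, 500 mm (x) by 900 mm (y), 2 mm thick: its top, on which everything stands, is 2 mm above the table top. Origin at the centre of its underside, on the table top.

How it is judged (in metres and radians):
At the end, for the whole second after the job is handed in: Each cap rests in the tray (under 20 mm/s), its centre at least 14 mm past the open front edge, between the walls and at most 30 mm over the mat. The two bottles and the diffuser stand upright (within 0.2 rad), within 15 mm of where they began (x of cap0 in the frame of tray between 0.014 and 0.124 m and y of cap0 in the frame of tray between -0.074 and 0.074 m and z of each of cap0, cap1, cap2 in the frame of tray below 0.03 m and linear speed of each of cap0, cap1, cap2 below 0.02 m/s and x of cap1 in the frame of tray between 0.014 and 0.124 m and y of cap1 in the frame of tray between -0.074 and 0.074 m and x of cap2 in the frame of tray between 0.014 and 0.124 m and y of cap2 in the frame of tray between -0.074 and 0.074 m and distance of each of bottle0, bottle1, diffuser from where it was at the start of the episode below 0.015 m and angle between each of bottle0, bottle1, diffuser's own z axis and vertical below 0.2 rad); the robot touches nothing.
It fails at once if a cap is picked up: its centre more than 40 mm above the table (it starts at 12 mm) (height (world z) of any of cap0, cap1, cap2 above 0.04 m).
It fails at once if an oil bottle or the diffuser is pushed more than 15 mm or tipped (distance of any of bottle0, bottle1, diffuser from where it was at the start of the episode above 0.015 m or angle between any of bottle0, bottle1, diffuser's own z axis and vertical above 0.35 rad).
It also fails if it takes over 72 s, if anything falls off the work surface, if the arm or the gripper's body presses on something with over 40 N, if the wrist force passes 120 N, or if a joint passes its speed limit or range.

## Robot

A 6-joint arm with a two-finger parallel gripper is mounted at the origin on the work surface. World frame = base frame: x ahead of the robot, y to its left, z up, the work surface at z = 0. Lengths are in mm, angles in rad, forces in N, time in s.
With the tool pointing down it reaches from about 350 to 775 mm from the base axis. Payload 7.3 kg.
Tool frame: the origin (TCP) lies between the finger pads; the fingertips stand 14 mm ahead of it and the grasp point (between the pads) lies 5 mm behind it; y points along the fingers, z is the direction in which the jaws open and shut, and the axes are right-handed (so a half turn about y gives the same grasp; the last joint's range is limited). The gripper opens to 92 mm and grips with 3 to 60 N. Pads are 19 mm wide; open, the fingers measure 130 mm over their backs; the gripper's body (75 mm by 190 mm) begins 47 mm behind the grasp point.
Start: joints at [-1.459, 0.342, 1.524, -0, 1.275, -0.146], TCP at [133.872, -507.663, 240.741] pointing down, gripper open.
Joint ranges: [-2.53, 2.53], [-0.77, 2.02], [0.04, 2.7], [-1, 4.14], [0.28, 2.66], [-3.11, 3.11]. Speed limits (rad/s): [2.57, 2.57, 3.14, 3.14, 3.14, 3.14].

## Interface

Orientations are given as [roll, pitch, yaw] about the fixed x, y, z axes, in that order (R = Rz(yaw) Ry(pitch) Rx(roll)).
In Python, from plant import bot, vision, order gives the robot as it stands.
- The arm moves only by the tool apply_moves, never from a script. Its argument "rows" is a list of rows, each a list of 3 entries, a list of its own where there are three numbers: the shift along the tool's x, y, z in cm, then the turn about the tool's y in rad, then the finger opening in cm, from 0 to 9.18. A call has 1 to 5 rows; each row is the pose to reach, as a shift and turn from the pose measured when the call began, along the tool's axes at that moment; what a row does not reach only later rows make up. A row lasts 1/8 s, in which the tool goes at most 62.5 mm and 10.7 degrees, less where a joint would pass 70% of its speed; a pose out of reach is approached as far as the arm can. A call with a gripper value outside its range is refused whole. The fingers move at their own pace and stop on an object; the grip force is fixed at half the most. Time passes only in rows, so rows that repeat a pose let the fingers close. It gives the time, the measured TCP pose, the force and the opening at its end, in the units of the state.
- bot.get_obs(): the state, without advancing time (a new reading comes with each control period).
- vision.capture(name): name is "side" or "top"; returns the picture (400x640x3 uint8, red, green, blue); there is no depth.
- vision.camera_info(name): a dict with "mtx" (3x3 intrinsics, pixels), "distortion" ([k1, k2, p1, p2, k3] as OpenCV has them; the pictures are not rectified), "rvec" (rotation vector, rad) and "tvec" (3), from world to camera coordinates, as OpenCV has them. Camera axes: x right, y down, z forward; pixel columns grow to the right and rows downward; lengths in mm; the calibration is good to about 2 mm. A picture is of the moment at which its call begins. camera_info takes no time and is no camera call.
- order.close_job(): hands the job in, once; it reports no verdict.
The state is a dict: "time": time; "joint_positions": joint angles; "dq": joint speeds; "tau": joint torques, N m; "tool_pos": TCP position; "tcp_rot": TCP orientation; "contact_force": force on the tool from outside, world axes, zero at the start; "moment": the same for the moment, N m; "grip_width": finger opening in mm.
Only numpy, scipy, OpenCV 4.12 (cv2) and the standard library are available. Lean on these libraries where they do the work, as an engineer would, in place of code of your own. Each camera call takes 0.05 s, during which the arm holds its last target.

## Working session

There is one attempt and no reset: what is moved stays moved. The work goes in short steps, Python scripts to look and compute and a tool call to move; the robot and the scene stay as the last step left them, time stands still between calls to the robot, and variables do not carry over. Pictures are saved under pics/ and viewed, and the job is handed in when it is done.

Besides the shell and the picture viewer there is one more tool, called after "Request:" by a JSON object that holds its "api" and its "payload", one argument or row to a line. apply_moves: Moves the arm, as the interface text tells. Its arguments: {"type":"object","properties":{"rows":{"type":"array","items":{"type":"array"}}},"required":["rows"]}

```bash
mkdir -p pics; ls
python3 - <<'E'
from plant import bot, vision, order
import cv2
print(bot.get_obs())
for n in ["side","top"]:
    cv2.imwrite(f"pics/{n}0.png",vision.capture(n)[:,:,::-1]); print(vision.camera_info(n))
E
```

```text
pics
{'time': 0.0, 'joint_positions': array([-1.45901913e+00,  3.42672083e-01,  1.52505182e+00, -1.55026645e-05,
        1.27538782e+00, -1.46021194e-01]), 'dq': array([-5.77493139e-06, -9.62032978e-05, -1.58687718e-03, -4.46090422e-04,
        1.44289800e-04, -2.48353133e-04]), 'tau': array([-3.66559207e-04, -4.31246674e+01, -2.44221514e+01,  7.17030955e-02,
        5.60436992e-02, -9.59831391e-05]), 'tool_pos': array([ 133.81119642, -507.24695986,  240.05908348]), 'tcp_rot': array([-1.57230139e+00,  2.06362317e-04, -2.88378990e+00]), 'contact_force': array([-0.38938223, -0.20199862, -0.32222612]), 'moment': array([-0.00800969,  0.0310439 ,  0.00683245]), 'grip_width': 91.80484778659496}
{'mtx': array([[366.77985512,   0.        , 315.71917965],
       [  0.        , 366.77985512, 205.83637263],
       [  0.        ,   0.        ,   1.        ]]), 'distortion': array([-0.01400585,  0.        ,  0.        ,  0.        ,  0.        ]), 'rvec': array([ 0.47389946, -2.75424413,  1.08400766]), 'tvec': array([549.41850231, 197.47614335, 701.96013857])}
{'mtx': array([[371.47649731,   0.        , 320.33084967],
       [  0.        , 371.47649731, 188.37715904],
       [  0.        ,   0.        ,   1.        ]]), 'distortion': array([-0.05622972,  0.        ,  0.        ,  0.        ,  0.        ]), 'rvec': array([ 2.17184082, -2.13011247,  0.14508852]), 'tvec': array([-38.94756307, 571.43262689, 942.77831565])}
```

View pics/side0.png

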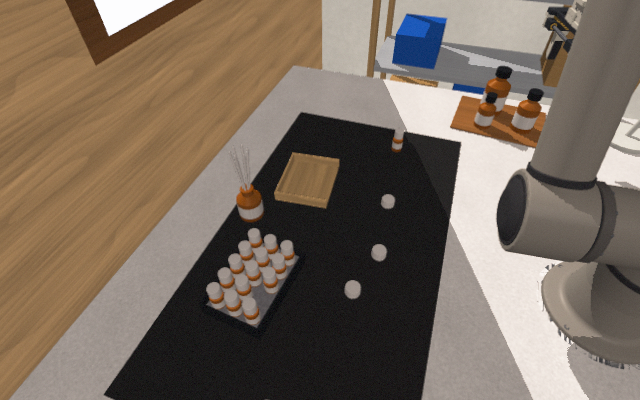

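View pics/top0.png

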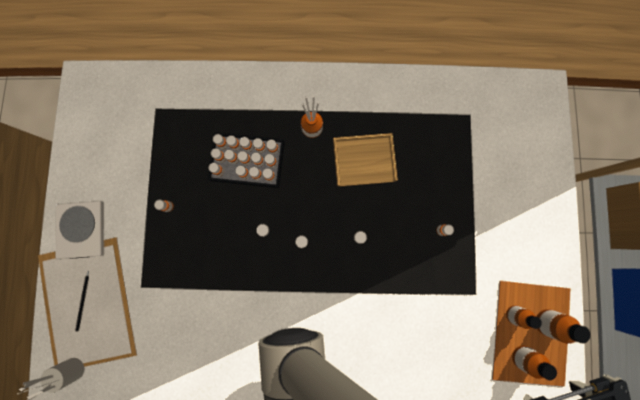

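The top view shows the three loose caps at about (262,230), (301,242) and (360,237). The tray is at (334–397, 135–186) and opens downward, towards the robot. The bottles are at (163,206) and (446,230), and the diffuser is at (312,123).

```bash
cat > h.py <<'E'
import numpy as np, cv2
from plant import bot, vision, order
def ray(name,px,z):
    c=vision.camera_info(name); R=cv2.Rodrigues(c['rvec'])[0]; t=np.array(c['tvec']).reshape(3)
    u=cv2.undistortPoints(np.array(px,float).reshape(-1,1,2),c['mtx'],c['distortion']).reshape(-1,2)
    d=np.c_[u,np.ones(len(u))]@R; o=-R.T@t
    s=(z-o[2])/d[:,2]; return o+d*s[:,None]
def proj(name,P):
    c=vision.camera_info(name)
    return cv2.projectPoints(np.array(P,float).reshape(-1,3),c['rvec'],c['tvec'],c['mtx'],c['distortion'])[0].reshape(-1,2)
def blobs(name,im):
    hsv=cv2.cvtColor(im,cv2.COLOR_RGB2HSV)
    m=((hsv[:,:,2]>130)&(hsv[:,:,1]<60)).astype(np.uint8)
    n,l,s,c=cv2.connectedComponentsWithStats(m)
    out=[]
    for i in range(1,n):
        if 25<s[i,4]<350 and s[i,2]<25 and s[i,3]<25:
            # mid height between top face and visible side: top~z20
            p=ray(name,c[i],18)[0]
            if 300<p[0]<800 and abs(p[1])<450: out.append((c[i].round(1),s[i,4],p.round(0)))
    return out
E
python3 - <<'E'
from h import *
for n in ["top","side"]:
    im=cv2.imread(f"pics/{n}0.png")[:,:,::-1].copy()
    print(n,"cam",(lambda c:-cv2.Rodrigues(c['rvec'])[0].T@c['tvec'])(vision.camera_info(n)).round())
    for b in blobs(n,im): print(*b)
    print("mat",ray(n,{"top":[(155,109),(470,115),(475,294),(142,287)],"side":[(302,113),(461,142),(420,400),(106,396)]}[n],2).round())
    x,y,w,h=(320,120,95,80) if n=="top" else (240,130,130,90)
    cv2.imwrite(f"pics/{n}_tray.png",cv2.resize(im[y:y+h,x:x+w][:,:,::-1],None,fx=6,fy=6,interpolation=cv2.INTER_CUBIC))
E
```

```text
top cam [ 440.  -30. 1011.]
[217.4 138.8] 63 [708. 259.  18.]
[230.7 140.1] 65 [704. 222.  18.]
[243.8 141.3] 65 [702. 185.  18.]
[257.1 142.8] 65 [698. 149.  18.]
[270.9 144.1] 69 [695. 110.  18.]
[215.4 152.8] 67 [668. 262.  18.]
[228.8 154.1] 69 [665. 225.  18.]
[242.  155.4] 73 [662. 188.  18.]
[255.5 156.9] 73 [658. 151.  18.]
[268.9 158.2] 72 [655. 114.  18.]
[213.2 167.1] 65 [628. 266.  18.]
[239.9 170. ] 70 [621. 192.  18.]
[253.4 171.3] 73 [618. 155.  18.]
[267.1 172.8] 70 [615. 118.  18.]
[159.1 204.2] 65 [523. 409.  18.]
[262.  229.8] 102 [461. 125.  18.]
[448.1 229.4] 71 [ 471. -372.   18.]
[360.2 237. ] 102 [ 447. -136.   18.]
[301.1 241.4] 101 [432.  20.  18.]
mat [[ 797.  450.    2.]
 [ 797. -451.    2.]
 [ 300. -448.    2.]
 [ 300.  447.    2.]]
side cam [391. 499. 657.]
[397.3 145.8] 36 [ 468. -352.   18.]
[387.8 200.7] 135 [ 448. -132.   18.]
[250.  212.8] 174 [745.  11.  18.]
[253.6 235.1] 135 [707.  69.  18.]
[244.4 247.8] 141 [710. 107.  18.]
[378.8 251.8] 178 [433.  22.  18.]
[234.6 261. ] 152 [713. 145.  18.]
[250.8 267. ] 178 [674. 147.  18.]
[289.4 261.8] 38 [603. 109.  18.]
[267.9 273.8] 192 [634. 150.  18.]
[224.4 275.1] 158 [716. 183.  18.]
[240.8 281.4] 194 [678. 185.  18.]
[280.4 275.4] 43 [608. 146.  18.]
[254.8 282.6] 48 [650. 178.  18.]
[352.4 288.7] 213 [461. 127.  18.]
[213.4 290. ] 172 [720. 220.  18.]
[230.2 296.6] 213 [681. 222.  18.]
[271.2 289.7] 50 [612. 182.  18.]
[248.1 304.2] 232 [640. 225.  18.]
[217.9 305.2] 51 [694. 246.  18.]
[234.9 312.9] 49 [656. 250.  18.]
[252.6 321. ] 47 [617. 253.  18.]
mat [[ 793. -445.    2.]
 [ 299. -450.    2.]
 [ 302.  279.    2.]
 [ 795.  450.    2.]]
```

View pics/top_tray.png

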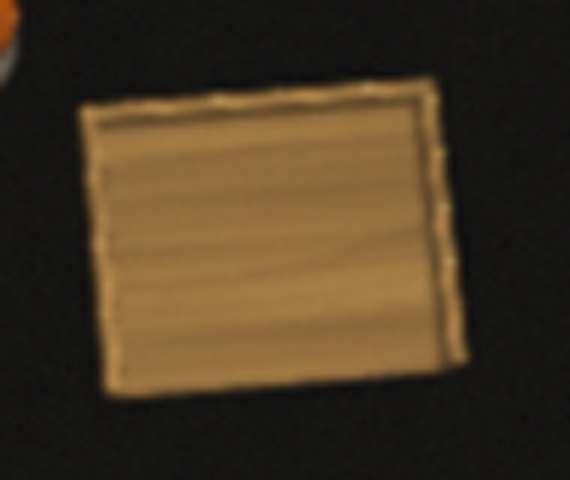

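View pics/side_tray.png

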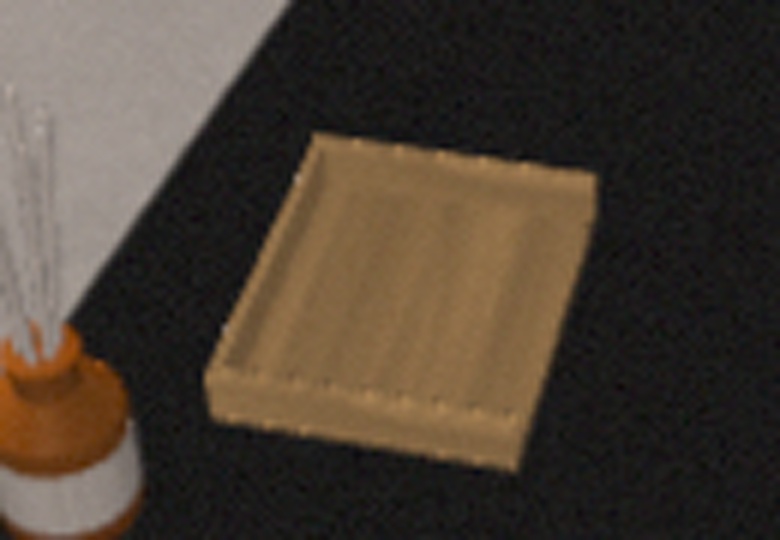

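The tray corners are clear in both crops: the front-left base corner is at (338,186) in the top view and (326,208) in the side view. Next I'll compute the tray frame.

Run:
```python
from h import *
print("top front left z2/28",ray("top",[(337.8,186.2)],2).round(),ray("top",[(337.8,186.2)],28).round())
print("top FR",ray("top",[(398,180.3)],28).round(),"BR",ray("top",[(392.3,133)],28).round(),"BL",ray("top",[(333.3,137.5)],28).round())
print("side FLbase",ray("side",[(326.5,208.3)],2).round(),"BLbase",ray("side",[(274.7,199.2)],2).round(),"FR top",ray("side",[(339.5,158.8)],28).round(),"BR top",ray("side",[(292.7,152.3)],28).round(), "BL top",ray("side",[(274.5,192.7)],28).round())
o=bot.get_obs()
```

```text
top front left z2/28 [[584. -76.   2.]] [[580. -74.  28.]]
top FR [[ 599. -236.   28.]] BR [[ 730. -222.   28.]] BL [[714. -60.  28.]]
side FLbase [[584. -75.   2.]] BLbase [[716. -62.   2.]] FR top [[ 601. -234.   28.]] BR top [[ 730. -219.   28.]] BL top [[713. -60.  28.]]
```

```bash
cat >> h.py <<'E'
from scipy.spatial.transform import Rotation as Ro
def plan(*tg):
    o=bot.get_obs(); p=o['tool_pos']; R=Ro.from_euler('xyz',o['tcp_rot']).as_matrix()
    yaw0=o['tcp_rot'][2]
    print('t',round(o['time'],2),p.round(1),'yaw',round(yaw0,3),'j',o['joint_positions'].round(2),'F',o['contact_force'].round(1),o['grip_width'].round(1))
    for x,y,z,yw in tg:
        d=(yw-yaw0+np.pi)%(2*np.pi)-np.pi
        print((R.T@(np.array([x,y,z])-p)/10).round(2),'turn',round(-d,3))
E
python3 - <<'E'
from h import *
print(blobs('top',vision.capture('top'))[-4:])
plan((397,-136,200,-3.107),(397,-136,24,-3.107))
E
```

```text
[(array([262.1, 229.8]), np.int32(101), array([460., 125.,  18.])), (array([448.1, 229.5]), np.int32(70), array([ 470., -372.,   18.])), (array([360.2, 237.1]), np.int32(101), array([ 446., -136.,   18.])), (array([301.1, 241.4]), np.int32(102), array([432.,  20.,  18.]))]Traceback (most recent call last):
  File "<stdin>", line 3, in <module>
  File "h.py", line 26, in plan
    print('t',round(o['time'],2),p.round(1),'yaw',round(yaw0,3),'j',o['joint_positions'].round(2),'F',o['contact_force'].round(1),o['grip_width'].round(1))
                                                                                                                                  ^^^^^^^^^^^^^^^^^^^^^
AttributeError: 'float' object has no attribute 'round'
```

```bash
sed -i "s/o\['grip_width'\].round(1)/round(o['grip_width'],1)/" h.py
python3 - <<'E'
from h import *
plan((397,-136,200,-3.107),(397,-136,24,-3.107))
E
```

```text
t 0.15 [ 133.8 -507.4  240.2] yaw -2.884 j [-1.46  0.34  1.52 -0.    1.28 -0.15] F [-0.3  0.5  0.2] 91.8
[-34.91   4.06 -29.19] turn 0.223
[-34.91  21.66 -29.17] turn 0.223
```

Request:
{"api": "apply_moves", "payload": {
  "rows": [
    [[-5,0.5,-4.2],0.1,2.0],
    [[-10,1,-8.4],0.223,2.0],
    [[-15,1.5,-12.5],0.223,2.0],
    [[-20,2,-16.7],0.223,2.0],
    [[-25,3,-21],0.223,2.0]
  ]
}}

```text
time: 0.78
tool_pos: [314.1, -251.8, 212.7]
tcp_rot: [-1.571, 0.001, -3.107]
contact_force: [0.5, -0.5, -1.0]
grip_width: 46.2
```

Run:
```python
from h import *
plan((397,-136,120,-3.107),(397,-136,24,-3.107))
```

```text
t 0.78 [ 314.1 -251.8  212.7] yaw -3.107 j [-0.87  0.15  1.87  0.    1.12  0.67] F [ 0.5 -0.5 -1. ] 46.2
[ -8.68   9.28 -11.29] turn -0.0
[ -8.67  18.88 -11.28] turn -0.0
```

Request:
{"api": "apply_moves", "payload": {
  "rows": [
    [[-4.3,2,-5.6],0,2.0],
    [[-8.68,6,-11.29],0,2.0],
    [[-8.68,12,-11.29],0,2.0],
    [[-8.68,16,-11.29],0,2.0],
    [[-8.68,18.8,-11.29],0,2.0]
  ]
}}

```text
time: 1.4
tool_pos: [396.0, -134.5, 22.3]
tcp_rot: [-1.573, -0.003, -3.106]
contact_force: [-0.1, 0.1, 0.8]
grip_width: 19.9
```

Run:
```python
from h import *
plan((397,-136,24,-3.107),(662,-126.8,24,-3.107))
cv2.imwrite("pics/side1.png",vision.capture("side")[:,:,::-1])
cv2.imwrite("pics/top1.png",vision.capture("top")[:,:,::-1])
```

```text
t 1.4 [ 396.  -134.5   22.3] yaw -3.106 j [-0.51  0.5   2.06  0.    0.59  1.02] F [-0.1  0.1  0.8] 19.9
[-0.1  -0.17  0.16] turn 0.001
[-26.61  -0.24   0.19] turn 0.001
```

View pics/side1.png

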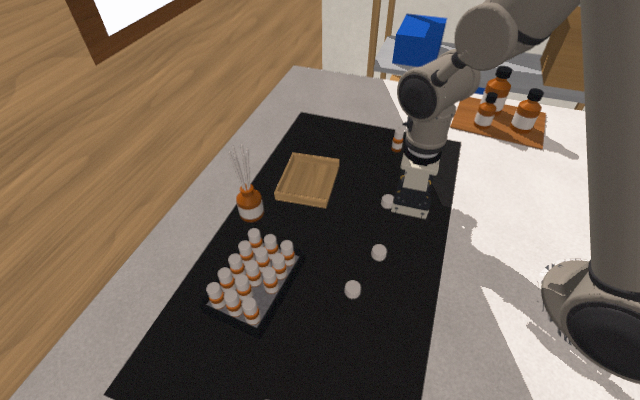

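View pics/top1.png

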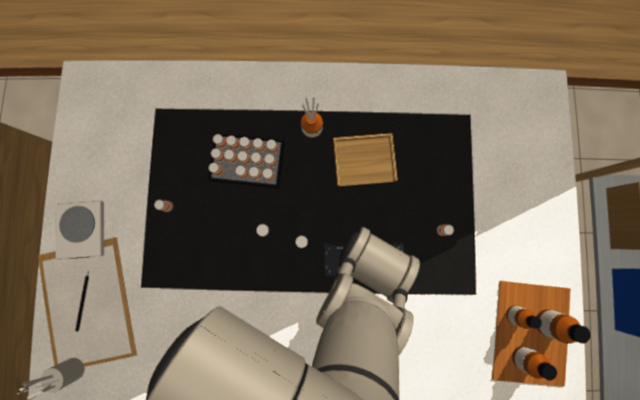

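The gripper is down behind the right-hand cap, which shows at (388,202) in the side view. The other two caps haven't moved. Pushing it toward the tray now.

Request:
{"api": "apply_moves", "payload": {
  "rows": [
    [[-2,-0.17,0.1],0,2.0],
    [[-4,-0.2,0.1],0,2.0],
    [[-6,-0.2,0.1],0,2.0],
    [[-8,-0.2,0.1],0,2.0],
    [[-10,-0.2,0.1],0,2.0]
  ]
}}

```text
time: 2.12
tool_pos: [496.5, -132.7, 25.6]
tcp_rot: [-1.574, -0.003, -3.107]
contact_force: [-0.5, -0.6, -0.2]
grip_width: 20.3
```

Run:
```python
from h import *
plan((662,-126.8,25,-3.107))
for b in blobs('side',vision.capture('side')): 
    if b[2][1]<60 and b[2][0]<700: print(*b)
```

```text
t 2.12 [ 496.5 -132.7   25.6] yaw -3.107 j [-0.41  0.6   1.8   0.    0.75  1.12] F [-0.5 -0.6 -0.2] 20.3
[-1.656e+01  1.000e-02 -2.000e-02] turn -0.0
[398.  145.8] 28 [ 466. -352.   18.]
[378.7 251.8] 179 [433.  22.  18.]
```

Run:
```python
from h import *
cv2.imwrite("pics/side2.png",cv2.resize(vision.capture("side")[100:300,220:480,::-1],None,fx=3,fy=3))
```

```text
(no output)
```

View pics/side2.png

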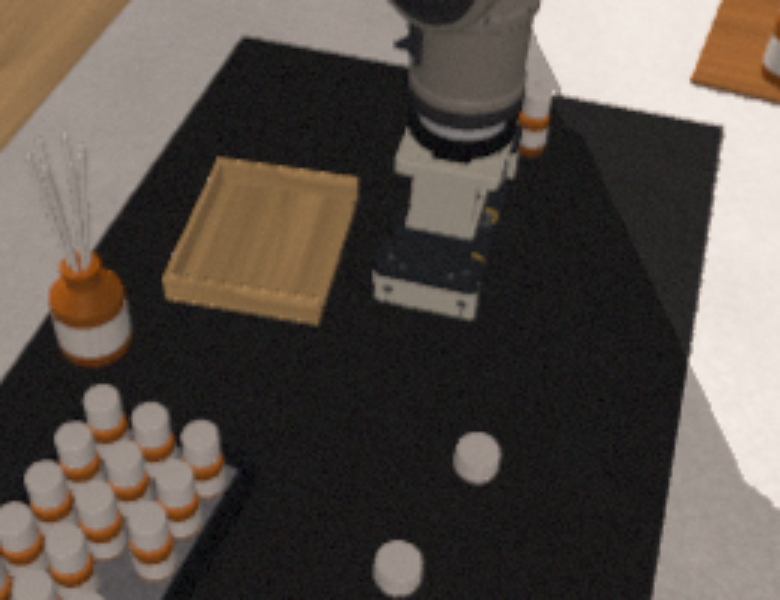

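The cap is hidden behind the gripper body, but nothing else has moved, so I'll keep pushing.

Request:
{"api": "apply_moves", "payload": {
  "rows": [
    [[-2,0,0],0,2.0],
    [[-4,0.0,0],0,2.0],
    [[-6,0.0,0],0,2.0],
    [[-8,0,0],0,2.0],
    [[-10,0,0],0,2.0]
  ]
}}

```text
time: 2.85
tool_pos: [597.5, -129.7, 26.6]
tcp_rot: [-1.573, -0.001, -3.107]
contact_force: [0.4, -0.0, 0.5]
grip_width: 20.2
```

Run:
```python
from h import *
plan((655,-127,25,-3.107))
```

```text
t 2.85 [ 597.5 -129.7   26.6] yaw -3.107 j [-0.34  0.73  1.51  0.    0.91  1.2 ] F [ 0.4 -0.   0.5] 20.2
[-5.76  0.15 -0.07] turn 0.0
```

Push the rest of the way slowly, then back off and lift.

Request:
{"api": "apply_moves", "payload": {
  "rows": [
    [[-1.5,0.1,0],0,2.0],
    [[-3,0.1,0],0,2.0],
    [[-4.5,0.1,0],0,2.0],
    [[-5.6,0.1,0],0,2.0],
    [[-5.6,0.1,0],0,2.0]
  ]
}}

```text
time: 3.48
tool_pos: [653.5, -127.9, 25.9]
tcp_rot: [-1.573, -0.001, -3.107]
contact_force: [-0.1, -0.3, -1.0]
grip_width: 19.9
```

Request:
{"api": "apply_moves", "payload": {
  "rows": [
    [[3,0,0],0,2.0],
    [[3,-5,0],0,2.0],
    [[6,-10,4],0,2.0],
    [[12,-15,4],0,2.0],
    [[17,-15,4],0,2.0]
  ]
}}

```text
time: 4.1
tool_pos: [490.0, -174.8, 177.3]
tcp_rot: [-1.57, 0.004, -3.107]
contact_force: [-0.2, -0.6, -1.0]
grip_width: 20.0
```

Run:
```python
from h import *
plan((432,71,180,-1.571))
i=vision.capture("side")
cv2.imwrite("pics/side3.png",cv2.resize(i[100:300,220:480,::-1],None,fx=3,fy=3))
for b in blobs('side',i): 
    if b[2][1]<60 and b[2][0]<720: print(*b)
```

```text
t 4.1 [ 490.  -174.8  177.3] yaw -3.107 j [-0.49  0.39  1.64  0.    1.11  1.05] F [-0.2 -0.6 -1. ] 20.0
[  4.95  -0.31 -24.77] turn -1.536
[397.3 145.7] 35 [ 468. -352.   18.]
[298.6 181.4] 137 [ 676. -126.   18.]
[378.8 251.8] 179 [433.  22.  18.]
```

View pics/side3.png

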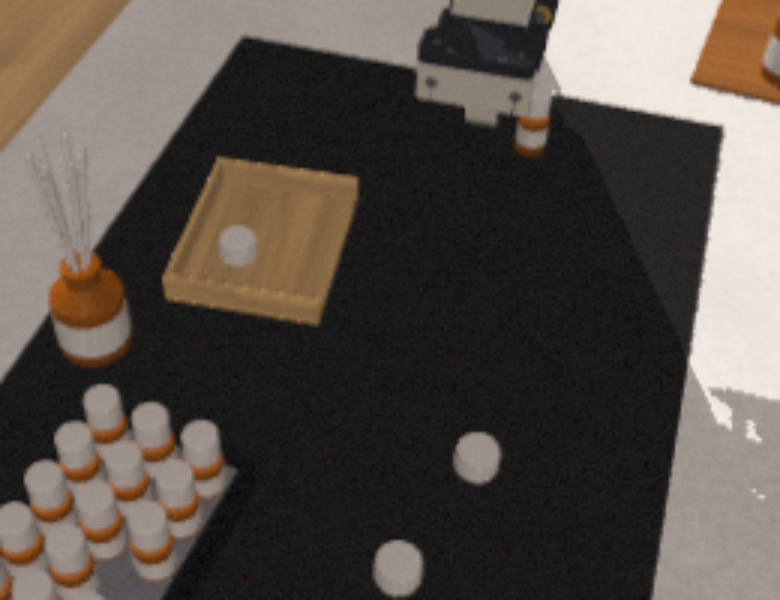

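The first cap lies in the tray at (676,-126), side pixel (299,181), well inside the front edge. Next is the middle cap.

Request:
{"api": "apply_moves", "payload": {
  "rows": [
    [[1,0,-5],-0.18,2.0],
    [[2,0,-10],-0.36,2.0],
    [[3,0,-15],-0.54,2.0],
    [[4,0,-20],-0.72,2.0],
    [[5,0,-24.8],-0.9,2.0]
  ]
}}

```text
time: 4.78
tool_pos: [421.1, 74.8, 177.4]
tcp_rot: [-1.578, -0.002, -2.201]
contact_force: [-0.0, 0.1, 0.2]
grip_width: 20.1
```

Run:
```python
from h import *
plan((432,71,180,-1.571),(432,71,25,-1.571))
```

```text
t 4.78 [421.1  74.8 177.4] yaw -2.201 j [-0.01  0.24  1.87  0.    1.04  0.62] F [-0.   0.1  0.2] 20.1
[-0.33 -0.27  1.1 ] turn -0.63
[-0.36 15.23  1.22] turn -0.63
```

Request:
{"api": "apply_moves", "payload": {
  "rows": [
    [[-0.1,0,0.6],-0.18,2.0],
    [[-0.3,0,1.15],-0.36,2.0],
    [[-0.35,2,1.15],-0.54,2.0],
    [[-0.35,6,1.2],-0.63,2.0],
    [[-0.35,8,1.2],-0.63,2.0]
  ]
}}

```text
time: 5.4
tool_pos: [430.6, 70.6, 95.9]
tcp_rot: [-1.581, 0.003, -1.571]
contact_force: [-0.7, 1.0, -0.2]
grip_width: 20.0
```

Run:
```python
from h import *
plan((432,71,25,-1.571))
```

```text
t 5.4 [430.6  70.6  95.9] yaw -1.571 j [-0.02  0.38  1.94  0.    0.83 -0.02] F [-0.7  1.  -0.2] 20.0
[-0.02  7.09  0.21] turn 0.0
```

Request:
{"api": "apply_moves", "payload": {
  "rows": [
    [[0,3.5,0.2],0,2.0],
    [[0,6,0.2],0,2.0],
    [[0,7.0,0.2],0,2.0],
    [[0,7.0,0.2],0,2.0]
  ]
}}

```text
time: 5.9
tool_pos: [431.4, 70.8, 25.9]
tcp_rot: [-1.582, 0.003, -1.571]
contact_force: [-0.5, -0.8, 0.3]
grip_width: 20.4
```

Run:
```python
from h import *
plan((433,71,25,-1.571),(433,-161,25,-1.571))
i=vision.capture("side")
cv2.imwrite("pics/side4.png",cv2.resize(i[150:350,220:480,::-1],None,fx=3,fy=3))
for b in blobs('side',i): 
    if  b[2][0]<500: print(*b)
```

```text
t 5.9 [431.4  70.8  25.9] yaw -1.571 j [-0.01  0.51  2.    0.    0.64 -0.02] F [-0.5 -0.8  0.3] 20.4
[-0.02  0.09  0.16] turn 0.0
[2.318e+01 2.000e-02 1.500e-01] turn 0.0
[421.4 135.1] 91 [ 412. -424.   18.]
[352.5 288.8] 208 [461. 127.  18.]
```

View pics/side4.png

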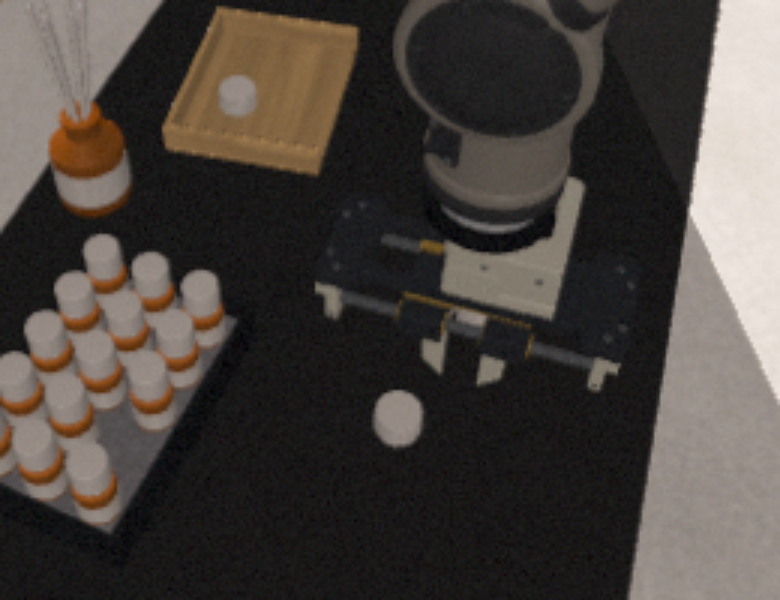

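The fingers are down behind the middle cap, and the left cap at (353,289) in the full frame hasn't been touched. Pushing toward -y.

Request:
{"api": "apply_moves", "payload": {
  "rows": [
    [[2,0.1,0.15],0,2.0],
    [[4,0.1,0.15],0,2.0],
    [[6.5,0.1,0.15],0,2.0],
    [[9,0.1,0.15],0,2.0],
    [[11.5,0.1,0.15],0,2.0]
  ]
}}

```text
time: 6.58
tool_pos: [434.2, -45.2, 26.3]
tcp_rot: [-1.578, 0.002, -1.571]
contact_force: [0.1, 0.8, 0.5]
grip_width: 20.2
```

Request:
{"api": "apply_moves", "payload": {
  "rows": [
    [[2.5,0,0],0,2.0],
    [[5,0,0],0,2.0],
    [[7.5,0,0],0,2.0],
    [[9.5,0,0],0,2.0],
    [[11.3,0,0],0,2.0]
  ]
}}

```text
time: 7.2
tool_pos: [434.7, -159.3, 27.2]
tcp_rot: [-1.576, 0.001, -1.571]
contact_force: [0.6, -0.0, -0.3]
grip_width: 20.0
```

Request:
{"api": "apply_moves", "payload": {
  "rows": [
    [[-2,0,0],0,2.0],
    [[-4,-4,0],0,2.0],
    [[-6,-10,0],0,2.0],
    [[-8,-15,0],0,2.0],
    [[-8,-15,0],0,2.0]
  ]
}}

```text
time: 7.82
tool_pos: [437.2, -78.0, 181.1]
tcp_rot: [-1.568, -0.001, -1.568]
contact_force: [0.7, -0.6, -0.8]
grip_width: 19.9
```

Run:
```python
from h import *
for n in ("side","top"):
  i=vision.capture(n); cv2.imwrite(f"pics/{n}5.png",i[:,:,::-1])
  for b in blobs(n,i): 
    if b[2][1]<60 and b[2][0]<720 or b[2][0]<500: print(n,*b)
plan((382,-183,150,-3.107))
```

```text
side [353.8 135. ] 42 [ 598. -362.   18.]
side [447.9 153.5] 52 [ 331. -362.   18.]
side [387.3 158.3] 110 [ 483. -289.   18.]
side [407.5 162.5] 116 [ 428. -289.   18.]
side [298.6 181.5] 137 [ 676. -126.   18.]
side [397.  189.1] 125 [ 435. -179.   18.]
side [352.3 288.7] 217 [462. 127.  18.]
top [357.5 152.7] 92 [ 676. -128.   18.]
top [262.  229.8] 102 [461. 125.  18.]
top [448.1 229.4] 71 [ 471. -372.   18.]
t 7.92 [435.2 -78.5 177.4] yaw -1.569 j [-0.35  0.26  1.83 -0.    1.05 -0.35] F [ 0.5 -1.3 -0.7] 20.0
[10.44  2.76 -5.32] turn 1.538
```

View pics/side5.png

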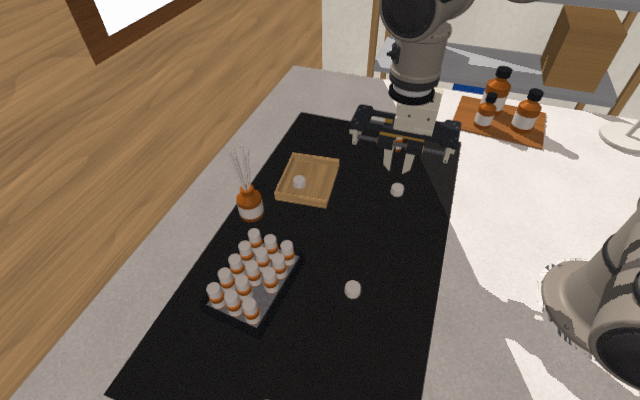

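The middle cap now sits at (435,-180), side pixel (397,189), in front of the tray mouth. Next I go behind it.

Run:
```python
from h import *
plan((383,-181,130,-3.1416),(383,-181,25,-3.1416))
```

```text
t 7.92 [435.2 -78.5 177.4] yaw -1.569 j [-0.35  0.26  1.83 -0.    1.05 -0.35] F [ 0.5 -1.3 -0.7] 20.0
[10.24  4.76 -5.22] turn 1.572
[10.25 15.26 -5.17] turn 1.572
```

Request:
{"api": "apply_moves", "payload": {
  "rows": [
    [[3,0,-1.6],0.18,2.0],
    [[6,0,-3.2],0.36,2.0],
    [[9,0,-5.2],0.54,2.0],
    [[10.3,0.5,-5.2],0.72,2.0],
    [[10.3,2,-5.2],0.9,2.0]
  ]
}}

```text
time: 8.55
tool_pos: [382.5, -182.5, 156.2]
tcp_rot: [-1.576, -0.004, -2.477]
contact_force: [0.1, 1.1, -0.9]
grip_width: 19.9
```

Run:
```python
from h import *
plan((383,-181,90,-3.1416),(383,-181,25,-3.1416))
```

```text
t 8.55 [ 382.5 -182.5  156.2] yaw -2.477 j [-0.62  0.26  1.91 -0.    0.98  0.28] F [ 0.1  1.1 -0.9] 19.9
[-0.15  6.62 -0.05] turn 0.664
[-0.17 13.12 -0.02] turn 0.664
```

Request:
{"api": "apply_moves", "payload": {
  "rows": [
    [[-0.15,0,0],0.18,2.0],
    [[-0.15,2,0],0.36,2.0],
    [[-0.15,5,0],0.54,2.0],
    [[-0.15,8,0],0.664,2.0],
    [[-0.15,10,0],0.664,2.0]
  ]
}}

```text
time: 9.18
tool_pos: [381.3, -180.3, 53.5]
tcp_rot: [-1.576, -0.01, 3.14]
contact_force: [0.2, -0.3, -0.4]
grip_width: 20.5
```

Run:
```python
from h import *
plan((383,-180,25,-3.1416),(655,-181,25,-3.1416))
i=vision.capture("side")
for b in blobs('side',i): 
    if b[2][0]<500: print(*b)
```

```text
t 9.18 [ 381.3 -180.3   53.5] yaw 3.14 j [-0.62  0.44  2.02 -0.    0.69  0.95] F [ 0.2 -0.3 -0.4] 20.5
[-0.2   2.85 -0.01] turn -0.002
[-27.4    2.57   0.04] turn -0.002
[397.2 145.8] 37 [ 468. -352.   18.]
[352.3 288.7] 216 [462. 127.  18.]
```

Request:
{"api": "apply_moves", "payload": {
  "rows": [
    [[0,1.5,0],0,2.0],
    [[0,2.8,0],0,2.0],
    [[-1.5,2.8,0],0,2.0],
    [[-3.5,2.7,0],0,2.0],
    [[-5.5,2.7,0],0,2.0]
  ]
}}

```text
time: 9.85
tool_pos: [437.0, -179.8, 24.9]
tcp_rot: [-1.577, -0.011, 3.141]
contact_force: [0.1, 0.4, -0.2]
grip_width: 19.6
```

Run:
```python
from h import *
plan((655,-181,26,-3.1416))
i=vision.capture("side");cv2.imwrite("pics/side6.png",cv2.resize(i[100:300,220:480,::-1],None,fx=3,fy=3))
```

```text
t 9.85 [ 437.  -179.8   24.9] yaw 3.141 j [-0.55  0.56  1.9  -0.    0.69  1.02] F [ 0.1  0.4 -0.2] 19.6
[-21.8   -0.36   0.1 ] turn -0.001
```

View pics/side6.png

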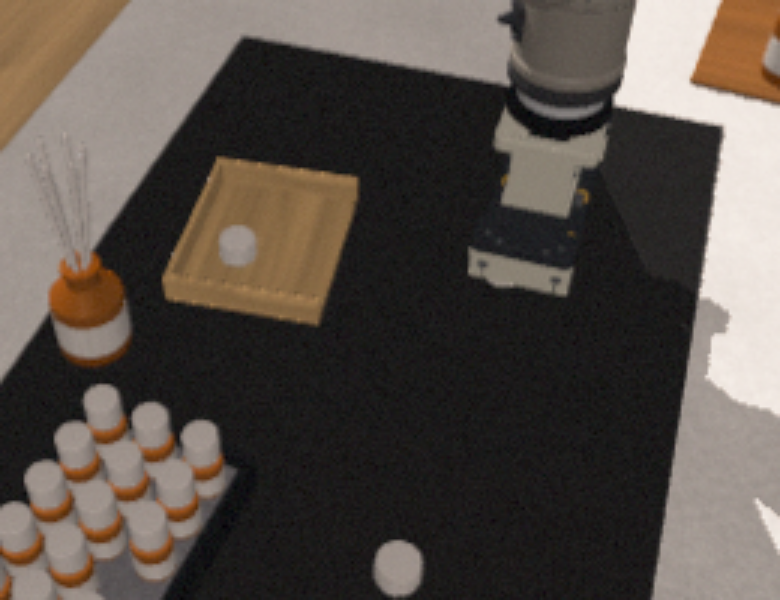

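The cap's edge just shows ahead of the fingers at crop (505,285). The first cap and the tray haven't moved. Continuing.

Request:
{"api": "apply_moves", "payload": {
  "rows": [
    [[-2,0,0],0,2.0],
    [[-4,0,0],0,2.0],
    [[-6.5,0,0],0,2.0],
    [[-9,0,0],0,2.0],
    [[-11.5,0,0],0,2.0]
  ]
}}

```text
time: 10.52
tool_pos: [555.8, -180.4, 24.8]
tcp_rot: [-1.575, -0.007, 3.141]
contact_force: [0.2, 0.6, 0.9]
grip_width: 20.3
```

Request:
{"api": "apply_moves", "payload": {
  "rows": [
    [[-2,0,0],0,2.0],
    [[-4,0,0],0,2.0],
    [[-6,0,0],0,2.0],
    [[-8,0,0],0,2.0],
    [[-9.8,0,0],0,2.0]
  ]
}}

```text
time: 11.15
tool_pos: [654.9, -180.2, 24.6]
tcp_rot: [-1.574, -0.007, -3.141]
contact_force: [0.9, 0.4, -0.2]
grip_width: 20.3
```

Request:
{"api": "apply_moves", "payload": {
  "rows": [
    [[0,0,0],0,2.0],
    [[3,0,0],0,2.0],
    [[4,-5,0],0,2.0],
    [[7,-10,4],0,2.0],
    [[12,-15,4],0,2.0]
  ]
}}

```text
time: 11.78
tool_pos: [545.1, -221.4, 165.9]
tcp_rot: [-1.573, -0.006, 3.141]
contact_force: [-0.0, -0.2, 0.5]
grip_width: 20.3
```

Request:
{"api": "apply_moves", "payload": {
  "rows": [
    [[3,0,-5],-0.18,2.0],
    [[4,0,-10],-0.36,2.0],
    [[4,0,-15],-0.54,2.0],
    [[4,0,-20],-0.72,2.0],
    [[4,0,-25],-0.9,2.0]
  ]
}}

```text
time: 12.4
tool_pos: [504.4, 30.1, 167.2]
tcp_rot: [-1.577, -0.002, -2.237]
contact_force: [0.6, -0.7, 0.6]
grip_width: 19.7
```

Run:
```python
from h import *
i=vision.capture("side");cv2.imwrite("pics/side7.png",i[:,:,::-1])
for b in blobs('side',i): 
    if b[2][1]<60 and b[2][0]<720 or b[2][0]<500: print(*b)
plan((461,177,160,-1.571),(461,177,26,-1.571))
```

```text
[397.8 145.9] 28 [ 467. -351.   18.]
[305.  168.2] 117 [ 679. -179.   18.]
[298.6 181.3] 132 [ 676. -127.   18.]
[352.5 288.7] 207 [461. 126.  18.]
t 12.45 [503.8  35.2 167.2] yaw -2.227 j [-0.09  0.38  1.68  0.01  1.08  0.57] F [-2.5  4.6 -0.5] 20.1
[ -8.63   0.83 -12.03] turn -0.656
[ -8.62  14.22 -11.92] turn -0.656
```

View pics/side7.png

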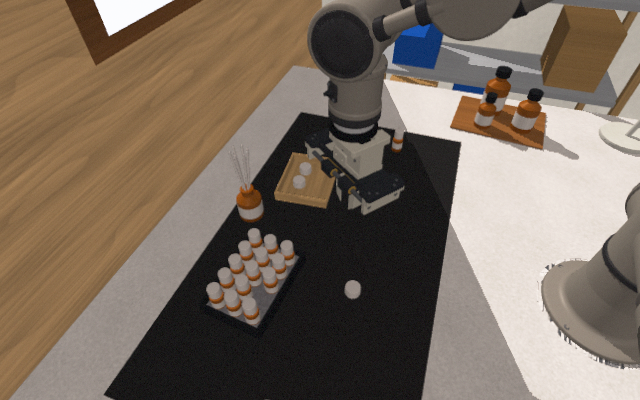

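Two caps are in the tray, at (676,-127) and (679,-179), side pixels (299,181) and (305,168). Now the last one.

Request:
{"api": "apply_moves", "payload": {
  "rows": [
    [[-2.2,0,-3],-0.18,2.0],
    [[-4.4,0,-6],-0.36,2.0],
    [[-6.5,0.5,-9],-0.54,2.0],
    [[-8.6,0.8,-12],-0.656,2.0],
    [[-8.6,4,-12],-0.656,2.0]
  ]
}}

```text
time: 13.08
tool_pos: [460.9, 178.7, 129.7]
tcp_rot: [-1.573, 0.007, -1.567]
contact_force: [0.4, -0.3, -1.4]
grip_width: 19.9
```

Run:
```python
from h import *
plan((461,177,26,-1.571),(461,-128,26,-1.571))
```

```text
t 13.07 [460.9 178.7 129.7] yaw -1.567 j [0.21 0.41 1.76 0.01 0.97 0.2 ] F [ 0.4 -0.3 -1.4] 19.9
[ 0.24 10.37  0.03] turn 0.004
[30.74 10.17 -0.09] turn 0.004
```

Request:
{"api": "apply_moves", "payload": {
  "rows": [
    [[0.1,4,0.03],0.004,2.0],
    [[0.1,7,0.03],0.004,2.0],
    [[0.1,9.5,0.03],0.004,2.0],
    [[0.1,10.3,0.03],0.004,2.0],
    [[1,10.3,0.03],0.004,2.0]
  ]
}}

```text
time: 13.7
tool_pos: [460.9, 169.3, 26.9]
tcp_rot: [-1.573, 0.007, -1.57]
contact_force: [0.6, -0.3, 0.2]
grip_width: 20.0
```

Run:
```python
from h import *
plan((461,-128,26,-1.571))
i=vision.capture("side");cv2.imwrite("pics/side8.png",cv2.resize(i[150:350,220:480,::-1],None,fx=3,fy=3))
```

```text
t 13.7 [460.9 169.3  26.9] yaw -1.57 j [0.19 0.57 1.86 0.01 0.71 0.18] F [ 0.6 -0.3  0.2] 20.0
[29.73 -0.11 -0.  ] turn 0.001
```

View pics/side8.png

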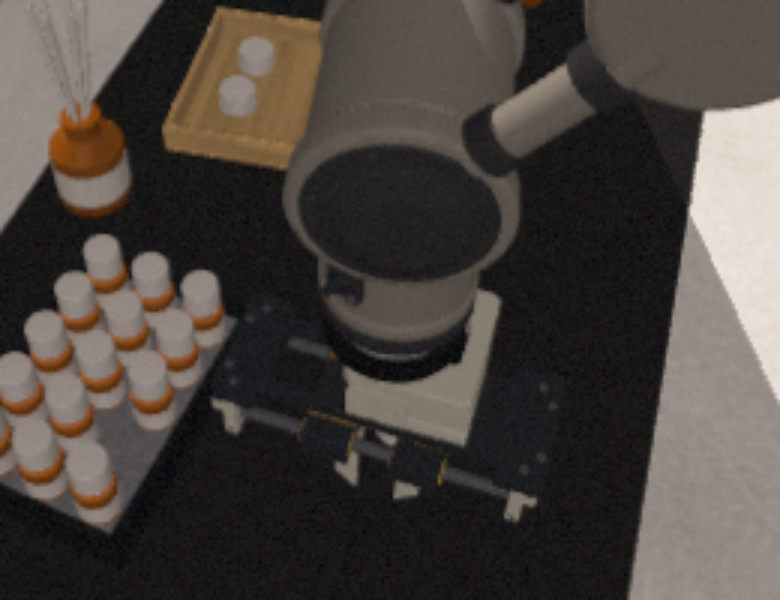

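The gripper body clears the stockbox and the cap is under the fingers, around crop (400,455). Pushing toward -y, about 297 mm.

Request:
{"api": "apply_moves", "payload": {
  "rows": [
    [[2,0,0],0,2.0],
    [[4,0,0],0,2.0],
    [[6.5,0,0],0,2.0],
    [[9,0,0],0,2.0],
    [[11,0,0],0,2.0]
  ]
}}

```text
time: 14.38
tool_pos: [461.9, 57.0, 27.9]
tcp_rot: [-1.57, 0.006, -1.572]
contact_force: [1.0, -0.0, 0.5]
grip_width: 20.0
```

Request:
{"api": "apply_moves", "payload": {
  "rows": [
    [[2,0,0],0,2.0],
    [[4,0,0],0,2.0],
    [[6.5,0,0],0,2.0],
    [[8.5,0,0],0,2.0],
    [[10.5,0,0],0,2.0]
  ]
}}

```text
time: 15.0
tool_pos: [462.4, -49.3, 28.6]
tcp_rot: [-1.567, 0.006, -1.572]
contact_force: [-0.2, 0.6, -0.3]
grip_width: 19.7
```

Run:
```python
from h import *
plan((461,-128,26,-1.571))
```

```text
t 15.0 [462.4 -49.3  28.6] yaw -1.572 j [-0.28  0.53  1.93  0.01  0.67 -0.28] F [-0.2  0.6 -0.3] 19.7
[ 7.87  0.22 -0.13] turn -0.001
```

Request:
{"api": "apply_moves", "payload": {
  "rows": [
    [[2,0.2,0],0,2.0],
    [[4,0.2,0],0,2.0],
    [[6,0.2,0],0,2.0],
    [[7.8,0.2,0],0,2.0],
    [[7.8,0.2,0],0,2.0]
  ]
}}

```text
time: 15.62
tool_pos: [462.7, -128.7, 26.9]
tcp_rot: [-1.566, 0.005, -1.575]
contact_force: [-1.1, 0.5, 0.1]
grip_width: 19.8
```

Request:
{"api": "apply_moves", "payload": {
  "rows": [
    [[-2,0,0],0,2.0],
    [[-4,-4,0],0,2.0],
    [[-5,-10,0],0,2.0],
    [[-5,-15,0],0,2.0],
    [[-5,-15,0],0,2.0]
  ]
}}

```text
time: 16.25
tool_pos: [464.0, -79.2, 180.9]
tcp_rot: [-1.558, 0.002, -1.573]
contact_force: [0.2, -0.2, 0.3]
grip_width: 20.4
```

Run:
```python
from h import *
plan((411,-150,170,-3.1416),(411,-150,26,-3.1416))
i=vision.capture("side");cv2.imwrite("pics/side9.png",i[:,:,::-1])
for b in blobs('side',i): 
    if b[2][1]<60 and b[2][0]<720 or b[2][0]<500: print(*b)
```

```text
t 16.25 [464.  -79.2 180.9] yaw -1.573 j [-0.34  0.3   1.77  0.01  1.06 -0.34] F [ 0.2 -0.2  0.3] 20.4
[ 7.09  1.01 -5.29] turn 1.568
[ 7.13 15.41 -5.49] turn 1.568
[340.4 131. ] 40 [ 640. -368.   18.]
[374.1 155. ] 109 [ 520. -291.   18.]
[432.5 150.2] 50 [ 372. -363.   18.]
[394.  159.2] 115 [ 465. -291.   18.]
[383.2 194.7] 136 [ 462. -149.   18.]
```

View pics/side9.png

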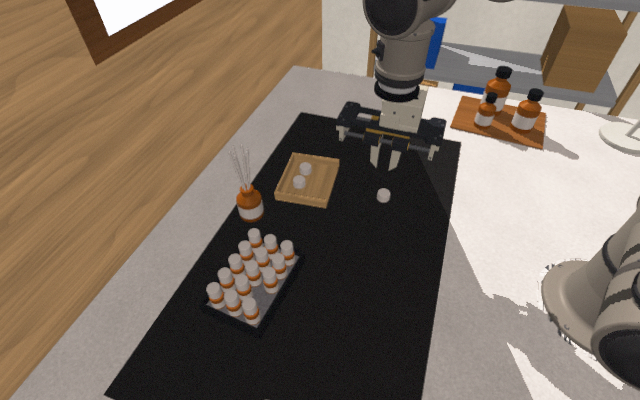

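The last cap is at (462,-150), side pixel (383,195), lined up with the mouth.

Request:
{"api": "apply_moves", "payload": {
  "rows": [
    [[2,0,-2],0.18,2.0],
    [[4,0,-4],0.36,2.0],
    [[6,0,-5.4],0.54,2.0],
    [[7.1,0.5,-5.4],0.72,2.0],
    [[7.1,2,-5.4],0.9,2.0]
  ]
}}

```text
time: 16.92
tool_pos: [408.0, -150.0, 156.6]
tcp_rot: [-1.57, 0.009, -2.481]
contact_force: [-0.9, 0.5, -1.0]
grip_width: 20.0
```

Run:
```python
from h import *
plan((411,-150,100,-3.1416),(411,-150,26,-3.1416))
```

```text
t 16.93 [ 408.  -150.   156.6] yaw -2.481 j [-0.53  0.27  1.89  0.01  0.98  0.37] F [-0.9  0.5 -1. ] 20.0
[-0.19  5.66  0.18] turn 0.661
[-0.12 13.06  0.17] turn 0.661
```

Request:
{"api": "apply_moves", "payload": {
  "rows": [
    [[-0.15,0,0.2],0.18,2.0],
    [[-0.15,2,0.2],0.36,2.0],
    [[-0.15,5,0.2],0.54,2.0],
    [[-0.15,8,0.2],0.661,2.0],
    [[-0.15,10,0.2],0.661,2.0]
  ]
}}

```text
time: 17.55
tool_pos: [409.4, -149.0, 54.0]
tcp_rot: [-1.578, 0.003, 3.14]
contact_force: [-0.1, -0.1, 0.2]
grip_width: 19.9
```

Run:
```python
from h import *
plan((411,-150,26,-3.1416),(615,-150,26,-3.1416))
```

```text
t 17.55 [ 409.4 -149.    54. ] yaw 3.14 j [-0.53  0.45  1.99  0.01  0.7   1.03] F [-0.1 -0.1  0.2] 19.9
[-0.15  2.8   0.12] turn -0.002
[-20.55   2.87   0.08] turn -0.002
```

Request:
{"api": "apply_moves", "payload": {
  "rows": [
    [[0,1.5,0.1],0,2.0],
    [[-0.2,2.8,0.1],0,2.0],
    [[-2,2.8,0.1],0,2.0],
    [[-4,2.8,0.1],0,2.0],
    [[-6.5,2.8,0.1],0,2.0]
  ]
}}

```text
time: 18.18
tool_pos: [474.5, -149.5, 25.3]
tcp_rot: [-1.579, 0.002, 3.139]
contact_force: [0.2, -1.0, -0.4]
grip_width: 20.0
```

Request:
{"api": "apply_moves", "payload": {
  "rows": [
    [[-2,0,0],0,2.0],
    [[-4,0,0],0,2.0],
    [[-6,0,0],0,2.0],
    [[-8,0,0],0,2.0],
    [[-9.5,0,0],0,2.0]
  ]
}}

```text
time: 18.8
tool_pos: [569.8, -149.2, 24.5]
tcp_rot: [-1.579, 0.001, 3.14]
contact_force: [-0.4, -0.2, -0.3]
grip_width: 20.2
```

Run:
```python
from h import *
plan((617,-150,26,-3.1416))
```

```text
t 18.8 [ 569.8 -149.2   24.5] yaw 3.14 j [-0.39  0.7   1.58  0.01  0.87  1.18] F [-0.4 -0.2 -0.3] 20.2
[-4.72 -0.15  0.07] turn -0.002
```

Request:
{"api": "apply_moves", "payload": {
  "rows": [
    [[-1.5,-0.1,0],0,2.0],
    [[-3,-0.1,0],0,2.0],
    [[-4,-0.1,0],0,2.0],
    [[-4.7,-0.1,0],0,2.0],
    [[-4.7,-0.1,0],0,2.0]
  ]
}}

```text
time: 19.42
tool_pos: [616.9, -149.2, 25.2]
tcp_rot: [-1.579, 0.0, 3.14]
contact_force: [-0.2, -0.6, -0.4]
grip_width: 20.1
```

Request:
{"api": "apply_moves", "payload": {
  "rows": [
    [[2,0,0],0,2.0],
    [[4,-2,0],0,2.0],
    [[5,-8,0],0,2.0],
    [[10,-14,4],0,2.0],
    [[16,-20,8],0,2.0]
  ]
}}

```text
time: 20.05
tool_pos: [490.8, -206.3, 189.6]
tcp_rot: [-1.579, 0.001, 3.141]
contact_force: [0.1, -0.9, 0.8]
grip_width: 20.1
```

Request:
{"api": "apply_moves", "payload": {
  "rows": [
    [[2,0,4],0,2.0],
    [[4,0,8],0,2.0],
    [[6,0,12],0,2.0],
    [[6,0,12],0,2.0],
    [[6,0,12],0,2.0]
  ]
}}

```text
time: 20.68
tool_pos: [430.5, -325.7, 188.5]
tcp_rot: [-1.579, 0.001, 3.14]
contact_force: [-0.2, 0.5, 0.3]
grip_width: 19.8
```

Run:
```python
from h import *
plan()
T=np.array([592,-155]);a=0.1;Rt=np.array([[np.cos(a),np.sin(a)],[-np.sin(a),np.cos(a)]])
for n in ("side","top"):
  i=vision.capture(n); cv2.imwrite(f"pics/{n}10.png",i[:,:,::-1])
  for b in blobs(n,i): 
    if b[2][1]<60 and b[2][0]<720 or b[2][1]>350: print(n,*b,'tray',(Rt@(b[2][:2]-T)).round())
```

```text
t 20.68 [ 430.5 -325.7  188.5] yaw 3.14 j [-0.79  0.42  1.56  0.01  1.17  0.78] F [-0.2  0.5  0.3] 19.8
side [397.4 145.8] 34 [ 468. -352.   18.] tray [-143. -184.]
side [315.4 179.1] 134 [ 639. -148.   18.] tray [47.  2.]
top [376.9 151.8] 92 [ 679. -181.   18.] tray [ 84. -35.]
top [357.4 152.8] 95 [ 675. -127.   18.] tray [85. 20.]
top [365.4 166.2] 92 [ 638. -149.   18.] tray [46.  1.]
top [159.1 204.2] 67 [523. 408.  18.] tray [-12. 567.]
top [447.9 226.9] 27 [ 477. -372.   18.] tray [-136. -204.]
```

View pics/side10.png

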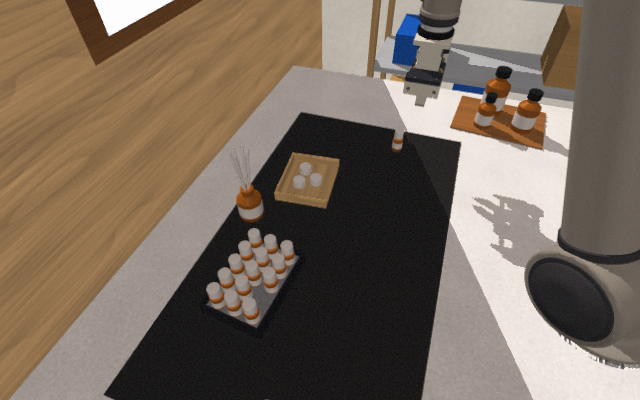

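View pics/top10.png

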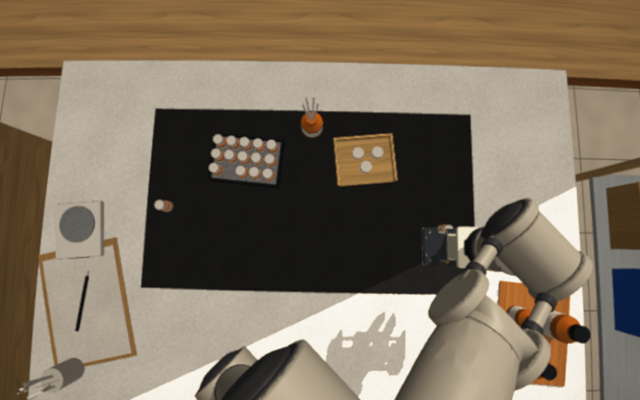

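All three caps show in the tray in both views: top pixels (377,152), (357,153) and (365,166). The bottles and diffuser are where they began. The arm is clear and still, so I'm handing in.

Run:
```python
from plant import order
print(order.close_job())
```

```text
the job is handed in; nothing more can be done
None
```

All three caps are inside the tray, and I handed the job in at about 21 s of the 72 s allowed. I pushed each cap along the mat with the fingers 20 mm apart, so it sat in the gap, and never lifted one.

**Caps:** the last pictures put them at about (85, 20), (84, −35) and (46, 1) mm in the tray frame. All three are well within the limits of 14–124 mm in x and ±74 mm in y. The top view measured all three. In the final side picture the blob finder picked out only the front cap, though all three are visible. The two views agreed to about 2 mm wherever both measured a cap.

**Bottles and diffuser:**
- **bottle0:** in the top view it was at the same pixel as at the start.
- **bottle1:** it was unmoved in the side view. In the top view the arm partly covered it, so that reading shifted by 6 mm and I didn't rely on it.
- **Diffuser:** I only compared it by eye; it stood where it began in both views.

The arm ended clear of everything, about 19 cm up. The contact force readings at the end of each move stayed near zero; the highest reading was about 5 N, taken while the arm was still moving in the air. The hand-in returned no verdict.

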